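Press the stones home in the setter's order

TASK

Four domed stones stand proud in the brass bezels of their stands on the jeweller's bench. With the fingertips, gently press three of them fully home, one after the other: first the green, then the amber, then the blue. Leave the red stone standing up as it is, do not pick up or shift any stand, and leave everything else on the bench where it lies.

Things in the scene. Friction and masses are not known exactly. Their poses are not given: they have to be found in the camera images.
- green_holder: loose dark steel stand (0.8 kg, round foot 72 mm across, column 50 mm across) with a brass bezel on its flat top 45 mm above the bench, carrying the green stone; origin: centre of its underside on the bench; z up
- green_stone (a joint): how far the green stone has been pushed down into its bezel, m: 0 to 0.001 at the start (standing proud), 0.010 fully home against a firm stop; there a cushion under the stone (not counted in this value) gives about 1 mm for every 5 N beyond 4 N and springs back. It yields to about 3 to 4 N and stays where it is left.
- green_top (a point): crown of the green domed stone (cabochon 30 mm across), on the axis of its holder: 62.5 mm above the bench when fully up, 52.5 mm when fully home; still 7.5 mm above the holder's flat top and 4.5 mm above the 3 mm bezel rim (38 mm across) when home
- amber_holder: loose dark steel stand (0.8 kg, round foot 72 mm across, column 50 mm across) with a brass bezel on its flat top 60 mm above the bench, carrying the amber stone; origin: centre of its underside on the bench; z up
- amber_stone (a joint): how far the amber stone has been pushed down into its bezel, m: 0 to 0.001 at the start (standing proud), 0.010 fully home against a firm stop; there a cushion under the stone (not counted in this value) gives about 1 mm for every 5 N beyond 4 N and springs back. It yields to about 3 to 4 N and stays where it is left.
- amber_top (a point): crown of the amber domed stone (cabochon 30 mm across), on the axis of its holder: 77.5 mm above the bench when fully up, 67.5 mm when fully home; still 7.5 mm above the holder's flat top and 4.5 mm above the 3 mm bezel rim (38 mm across) when home
- blue_holder: loose dark steel stand (0.8 kg, round foot 72 mm across, column 50 mm across) with a brass bezel on its flat top 38 mm above the bench, carrying the blue stone; origin: centre of its underside on the bench; z up
- blue_stone (a joint): how far the blue stone has been pushed down into its bezel, m: 0 to 0.001 at the start (standing proud), 0.010 fully home against a firm stop; there a cushion under the stone (not counted in this value) gives about 1 mm for every 5 N beyond 4 N and springs back. It yields to about 3 to 4 N and stays where it is left.
- blue_top (a point): crown of the blue domed stone (cabochon 30 mm across), on the axis of its holder: 55.5 mm above the bench when fully up, 45.5 mm when fully home; still 7.5 mm above the holder's flat top and 4.5 mm above the 3 mm bezel rim (38 mm across) when home
- red_holder: loose dark steel stand (0.8 kg, round foot 72 mm across, column 50 mm across) with a brass bezel on its flat top 52 mm above the bench, carrying the red stone; origin: centre of its underside on the bench; z up
- red_stone (a joint): how far the red stone has been pushed down into its bezel, m: 0 to 0.001 at the start (standing proud), 0.010 fully home against a firm stop; there a cushion under the stone (not counted in this value) gives about 1 mm for every 5 N beyond 4 N and springs back. It yields to about 3 to 4 N; it is to be left up.
- red_top (a point): crown of the red domed stone (cabochon 30 mm across), on the axis of its holder: 69.5 mm above the bench when fully up, 59.5 mm when fully home; still 7.5 mm above the holder's flat top and 4.5 mm above the 3 mm bezel rim (38 mm across) when home
- mug: red mug, 76 mm across, 85 mm tall, loose; origin: centre of its underside, z up; handle towards its own +y. Bystander
- jar: closed jar with a steel lid, 56 mm across, 60 mm tall, loose; origin: centre of its underside, z up. Bystander
- hammer: small hammer lying on the bench, 220 mm long along its own x, loose; origin under its middle. Bystander
- graver: hand tool with a pale wooden handle and a steel blade, lying, 140 mm long along its own x, loose; origin under its middle. Bystander
- wax: block of yellow wax, 50 x 32 x 22 mm, loose; origin: centre of its underside. Bystander
- brush: bench brush, lying, 180 mm long along its own x, loose; origin under its middle. Bystander

How it is judged:
On the way, in this order (a step that is already met when the one before it is completed fails the run):
1. the green stone is pressed home by the fingers (value of joint green_stone above 0.0075 m and contact force between the fingers and green_stone above 0.3 N), for 0.03 s.
2. the amber stone is pressed home by the fingers (value of joint amber_stone above 0.0075 m and contact force between the fingers and amber_stone above 0.3 N), for 0.03 s.
3. the blue stone is pressed home by the fingers (value of joint blue_stone above 0.0075 m and contact force between the fingers and blue_stone above 0.3 N), for 0.03 s.
At the end, for the whole second after the job is handed in: Green, amber and blue stones each at least 7.5 mm of their 10 mm down; red less than 4 mm down; every holder upright, at rest and within 25 mm of its starting place; mug, jar, hammer, graver, wax and brush within 30 mm of theirs, mug and jar upright (value of joint each of green_stone, amber_stone, blue_stone above 0.0075 m and value of joint red_stone below 0.004 m and distance of each of green_holder, amber_holder, blue_holder, red_holder from where it was at the start of the episode below 0.025 m and angle between each of green_holder, amber_holder, blue_holder, red_holder's own z axis and vertical below 0.1 rad and linear speed of each of green_holder, amber_holder, blue_holder, red_holder below 0.02 m/s and distance of each of mug, jar, hammer, graver, wax, brush from where it was at the start of the episode below 0.03 m and angle between each of mug, jar's own z axis and vertical below 0.2 rad); the robot touches nothing.
It fails at once if out of order: amber is pushed down (4 mm or more) before green is home, or blue before amber is home ((value of joint amber_stone above 0.004 m and value of joint green_stone below 0.007 m) or (value of joint blue_stone above 0.004 m and value of joint amber_stone below 0.007 m)).
It fails at once if the red stone is pushed down (4 mm or more) (value of joint red_stone above 0.004 m).
It fails at once if a stone or its holder is pressed harder than 30 N (contact force between any of the fingers, the arm and green_holder above 30 N or contact force between any of the fingers, the arm and amber_holder above 30 N or contact force between any of the fingers, the arm and blue_holder above 30 N or contact force between any of the fingers, the arm and red_holder above 30 N).
It fails at once if a holder is lifted (10 mm), shifted (25 mm) or tipped (height (world z) of any of green_holder, amber_holder, blue_holder, red_holder above 0.01 m or distance of any of green_holder, amber_holder, blue_holder, red_holder from where it was at the start of the episode above 0.025 m or angle between any of green_holder, amber_holder, blue_holder, red_holder's own z axis and vertical above 0.25 rad).
It fails at once if the mug, jar, hammer, graver, wax block or brush is moved 30 mm or more, or the mug or jar is tipped (distance of any of mug, jar, hammer, graver, wax, brush from where it was at the start of the episode above 0.03 m or angle between any of mug, jar's own z axis and vertical above 0.35 rad).
It also fails if it takes over 51 s, if anything falls off the work surface, if the arm or the gripper's body presses on something with over 40 N, if the wrist force passes 120 N, or if a joint passes its speed limit or range.

ROBOT

A 7-joint arm with a two-finger parallel gripper is mounted at the origin on the work surface. World frame = base frame: x ahead of the robot, y to its left, z up, the work surface at z = 0. Lengths are in m, angles in rad, forces in N, time in s.
With the tool pointing down it reaches from about 0.425 to 0.95 m from the base axis. Payload 4.7 kg.
Tool frame: the origin (TCP) lies midway between the tips of the shut fingers; the grasp point (between the pads) lies 19 mm behind it; z points along the fingers, y is the direction in which the jaws open and shut (so a half turn about z gives the same grasp; the last joint's range is limited). The gripper opens to 85 mm and grips with 20 to 120 N. Pads are 22 mm wide; open, the fingers measure 114 mm over their backs; the gripper's body (76 mm by 85 mm) begins 54 mm behind the grasp point. The pads swing forward as they close: fully open they stand 13 mm farther back than shut.
Start: joints at [1.266, 0.469, -0.049, 1.532, 0.024, 1.141, -0.082], TCP at [0.184, -0.649, 0.231] pointing down, gripper open.
Joint ranges: [-2.59, 2.59], [-0.33, 1.99], [-1.39, 1.29], [0.1, 2.45], [-1.04, 4.18], [0.21, 1.99], [-2.66, 2.66]. Speed limits (rad/s): [2.57, 2.57, 3.14, 3.14, 3.14, 3.14, 3.14].

INTERFACE

Orientations are given as [roll, pitch, yaw] about the fixed x, y, z axes, in that order (R = Rz(yaw) Ry(pitch) Rx(roll)).
In Python, from station import read_state, optics, workorder gives the robot as it stands.
- The arm moves only by the tool arm_command, never from a script. Its argument "targets" is a list of rows, each an object of numbers: "grip": the closure in counts, from 0 (fully open) to 255 (shut); "x", "y", "z": the shift along the tool's x, y, z in m; "spin": the turn about the tool's z in degrees. A call has 1 to 8 rows; each row is the pose to reach, as a shift and turn from the pose measured when the call began, along the tool's axes at that moment; what a row does not reach only later rows make up. A row lasts 1/12 s, in which the tool goes at most 41.7 mm and 7.16 degrees, less where a joint would pass 70% of its speed; a pose out of reach is approached as far as the arm can. A call with a gripper value outside its range is refused whole. The fingers move at their own pace and stop on an object; "squeeze" is the grip in N (left out, the last holds). Time passes only in rows, so rows that repeat a pose let the fingers close. It gives the time, the measured TCP pose, the force and the opening at its end, in the units of the state.
- read_state(): the state, without advancing time (a new reading comes with each control period).
- optics.capture(name): name is "side" or "top"; returns the picture (400x640x3 uint8, blue, green, red); there is no depth.
- optics.calibration(name): a dict with "vertical_fov" (degrees; the focal length in pixels is half the picture's height over the tangent of half this angle, whatever the lens; pixels are square), "cx", "cy" (the principal point, pixels), "k1" (the pictures are not rectified: a ray, as slopes to the right and down, at radius r is drawn at 1 + k1 r^2 times it, then the intrinsics apply), "cam_to_world" (4x4, takes a point from camera to world coordinates). Camera axes: x right, y down, z forward; pixel columns grow to the right and rows downward; lengths in m; the calibration is good to about 2 mm. A picture is of the moment at which its call begins. calibration takes no time and is no camera call.
- workorder.sign_off(): hands the job in, once; it reports no verdict.
The state is a dict: "time_s": time; "joint_pos": joint angles; "dq": joint speeds; "joint_efforts": joint torques, N m; "tcp_pos": TCP position; "tcp_rot": TCP orientation; "ft_force": force on the tool from outside, world axes, zero at the start; "wrist_torque": the same for the moment, N m; "width": finger opening in m.
Only numpy, scipy, OpenCV 4.12 (cv2) and the standard library are available. Lean on these libraries where they do the work, as an engineer would, in place of code of your own. Each camera call takes 0.05 s, during which the arm holds its last target. There are 200 camera calls.

## Working session

There is one attempt and no reset: what is moved stays moved. The work goes in short steps, Python scripts to look and compute and a tool call to move; the robot and the scene stay as the last step left them, time stands still between calls to the robot, and variables do not carry over. Pictures are saved under pics/ and viewed, about 8 in all and at most 12, crops included, and the job is handed in when it is done.

Besides the shell and the picture viewer there is one more tool, called after "Call:" as name(argument=value, ...), one argument or row to a line, values as JSON. arm_command: Moves the arm, as the interface text tells. Its arguments: {"type":"object","properties":{"targets":{"type":"array","items":{"type":"object","properties":{"grip":{"type":"number"},"x":{"type":"number"},"y":{"type":"number"},"z":{"type":"number"},"spin":{"type":"number"}}}},"squeeze":{"type":"number"}},"required":["targets"]}

```bash
mkdir -p pics
cat > h.py <<'E'
import numpy as np, cv2
from station import read_state, optics, workorder
def ray(name,u,v):
    c=optics.calibration(name); f=200/np.tan(np.radians(c["vertical_fov"])/2)
    K=np.array([[f,0,c["cx"]],[0,f,c["cy"]],[0,0,1.]])
    p=cv2.undistortPointsIter(np.array([[[u,v]]],float),K,np.array([c["k1"],0,0,0.]),None,None,(3,50,1e-10))[0,0]
    T=np.array(c["cam_to_world"]); return T[:3,3],T[:3,:3]@np.array([p[0],p[1],1])
def at(name,u,v,z):
    o,d=ray(name,u,v); return o+d*(z-o[2])/d[2]
def proj(name,P):
    c=optics.calibration(name); f=200/np.tan(np.radians(c["vertical_fov"])/2)
    K=np.array([[f,0,c["cx"]],[0,f,c["cy"]],[0,0,1.]]); T=np.linalg.inv(np.array(c["cam_to_world"]))
    return cv2.projectPoints(np.array(P,float).reshape(-1,1,3),cv2.Rodrigues(T[:3,:3])[0],T[:3,3],K,np.array([c["k1"],0,0,0.]))[0][:,0]
E
python3 - <<'E'
from h import *
for n in("top","side"):
    im=optics.capture(n); cv2.imwrite(f"pics/{n}0.png",im); c=optics.calibration(n); print({k:np.round(v,3).tolist() for k,v in c.items()})
print(read_state())
E
```

```text
{'vertical_fov': 48.939, 'cx': 322.534, 'cy': 201.118, 'k1': -0.11, 'cam_to_world': [[0.037, -0.972, 0.231, 0.313], [-0.999, -0.036, 0.009, -0.005], [-0.001, -0.231, -0.973, 1.23], [0.0, 0.0, 0.0, 1.0]]}
{'vertical_fov': 50.251, 'cx': 318.079, 'cy': 199.744, 'k1': 0.003, 'cam_to_world': [[-0.817, -0.392, 0.422, 0.006], [-0.576, 0.573, -0.583, 0.783], [-0.013, -0.72, -0.694, 1.003], [0.0, 0.0, 0.0, 1.0]]}
{'time_s': 0.1, 'joint_pos': array([ 1.26610323,  0.4693662 , -0.04860686,  1.53357731,  0.02408844,
        1.1409918 , -0.08231662]), 'dq': array([-0.00115674, -0.00068029,  0.00178463, -0.003644  , -0.00037436,
        0.00142166, -0.00011914]), 'joint_efforts': array([ 7.19307973e-04, -5.11516786e+01, -4.71347524e-02, -2.38391143e+01,
        1.07360864e-02,  4.39747513e-03, -1.12893878e-05]), 'tcp_pos': array([ 0.18368987, -0.64897994,  0.23036154]), 'tcp_rot': array([-3.13983558e+00,  4.51089426e-05,  2.75811390e-01]), 'ft_force': array([-0.08251158,  0.4220963 ,  0.48892374]), 'wrist_torque': array([ 0.0243463 , -0.02442733,  0.0301394 ]), 'width': 0.08531319978084462}
```

View pics/top0.png

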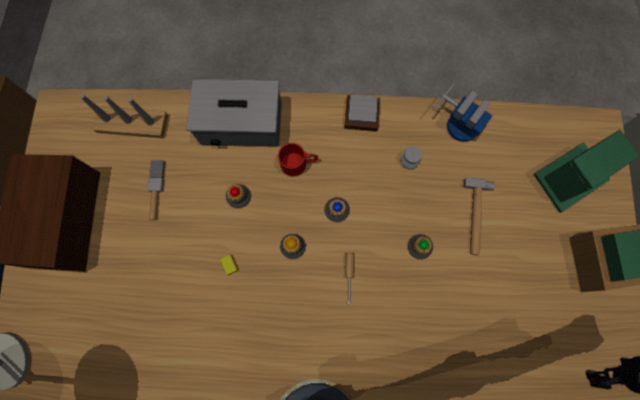

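View pics/side0.png

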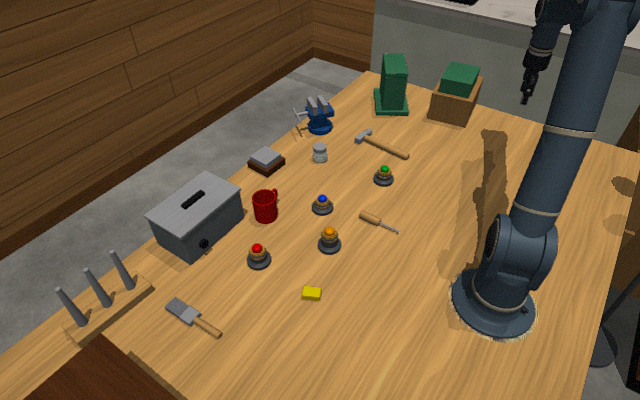

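Top view: green at about (424,245), amber (291,243), blue (337,208), red (235,192). Side view: green at (384,170), amber (329,232), blue (322,200), red (257,249). I'll enlarge these next.

Run:
```python
from h import *
C={"top":[(422,246),(292,246),(337,209)],"side":[(384,175),(329,239),(322,203)]}
rows=[]
for n in C:
    im=cv2.imread(f"pics/{n}0.png"); r=[]
    for u,v in C[n]:
        c=cv2.resize(im[v-16:v+16,u-16:u+16],None,fx=8,fy=8,interpolation=cv2.INTER_NEAREST)
        for k in range(0,32,4):
            cv2.putText(c,str(u-16+k),(k*8,8),0,.3,(255,255,255),1); cv2.putText(c,str(v-16+k),(0,k*8+8),0,.3,(255,255,255),1)
        r.append(c)
    rows.append(np.hstack(r))
cv2.imwrite("pics/crop.png",np.vstack(rows))
# colour centroids
H={"green":(45,80,[.0525+.0075]), "amber":(10,25,[0]),"blue":(105,130,[0])}
for n in C:
    im=cv2.imread(f"pics/{n}0.png"); hsv=cv2.cvtColor(im,cv2.COLOR_BGR2HSV)
    for (k,(lo,hi,_)),(u,v),top in zip(H.items(),C[n],(.0625,.0775,.0555)):
        w=hsv[v-16:v+16,u-16:u+16]; m=((w[...,0]>=lo)&(w[...,0]<=hi)&(w[...,1]>200)&(w[...,2]>(170 if k=="amber" else 60))).astype(np.uint8)
        nn,l,s,ce=cv2.connectedComponentsWithStats(m); i=1+np.argmax(s[1:,4]); c=ce[i]+[u-16,v-16]
        print(n,k,s[i],c.round(1),at(n,*c,top-.004).round(4))
```

```text
top green [14 11  8  8 51] [423.5 244.2] [ 0.4829 -0.27    0.0585]Traceback (most recent call last):
  File "<stdin>", line 19, in <module>
    return _wrapfunc(a, 'argmax', axis=axis, out=out, **kwds)
    return bound(*args, **kwds)
ValueError: attempt to get argmax of an empty sequence
```

View pics/crop.png

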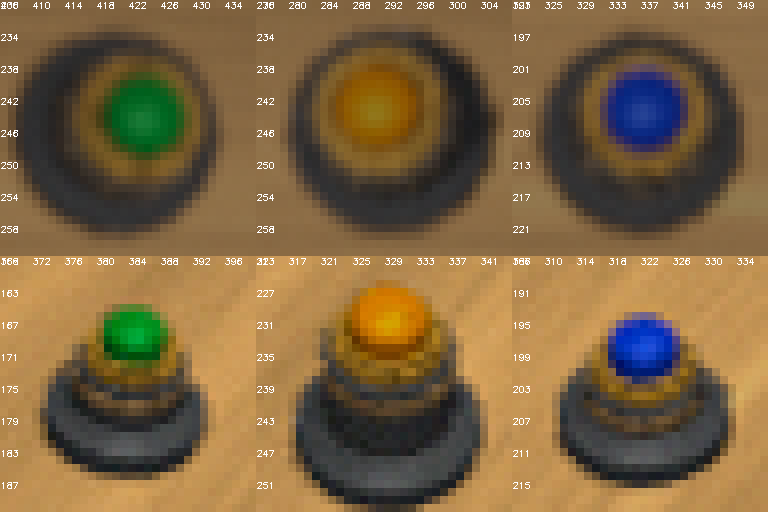

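Run:
```python
from h import *
from scipy.optimize import least_squares
a=np.linspace(0,2*np.pi,60)
def ring(r,z): return np.c_[r*np.cos(a),r*np.sin(a),0*a+z]
def cab(t): # ellipsoidal cap
    return np.vstack([ring(15e-3*np.sin(q),t-8e-3*(1-np.cos(q))) for q in np.linspace(.05,np.pi/2,8)])
def box(n,P): q=proj(n,P); return np.r_[q.min(0),q.max(0)]
# dome bbox centres and foot x-centre + foot bottom, (pixel-centre coordinates)
D={"green":(.0625,{"top":(423.6,243.7),"side":(384.7-.5,None)},{"top":(406+14.75-.5,230+234/8-.5),"side":(382.9,159+(480-256)/8-.5)}),
"amber":(.0775,{"top":(290.5,243.2),"side":(313+(347+430-512)/16-.5,None)},{"top":(276+(288+495-512)/16-.5,230+235/8-.5),"side":(313+(295+481-512)/16-.5,223+(510-256)/8-.5)}),
"blue":(.0555,{"top":(337.25,206.2),"side":(306+(607+680-1024)/16-.5,None)},{"top":(321+(543+743-1024)/16-.5,193+235/8-.5),"side":(306+(559+736-1024)/16-.5,187+(487-256)/8-.5)})}
for k,(t,dm,ft) in D.items():
    def res(p,views=("top","side")):
        o=np.array([p[0],p[1],0]); r=[]
        for n in views:
            b=box(n,cab(t)+o); r.append((b[0]+b[2])/2-dm[n][0])
            if dm[n][1]: r.append((b[1]+b[3])/2-dm[n][1])
            f=box(n,ring(.036,0)+o); f2=box(n,ring(.036,.006)+o); r+=[(min(f[0],f2[0])+max(f[2],f2[2]))/2-ft[n][0], f[3]-ft[n][1]]
        return r
    for v in (("top",),("side",),("top","side")):
        s=least_squares(res,[.5,0],kwargs=dict(views=v)); print(k,v,s.x.round(4),np.round(s.fun,1))
```

```text
green ('top',) [ 0.4852 -0.2722] [ 0.4 -0.2 -0.4  0.2]
green ('side',) [ 0.4863 -0.2727] [ 0. -0. -0.]
green ('top', 'side') [ 0.4855 -0.2722] [ 0.4 -0.3 -0.4  0.1  0.1  0.1  0.2]
amber ('top',) [0.472  0.0869] [ 0.1 -0.3 -0.1  0.3]
amber ('side',) [0.4746 0.0847] [ 0. -0. -0.]
amber ('top', 'side') [0.4728 0.0866] [ 0.3 -0.5 -0.   0.   0.2  0.2  0.7]
blue ('top',) [ 0.5822 -0.0347] [ 0.  -0.2 -0.1  0.2]
blue ('side',) [ 0.5837 -0.0362] [ 0.2 -0.2  0. ]
blue ('top', 'side') [ 0.5825 -0.0349] [ 0.1 -0.3  0.   0.1  0.3 -0.1  0.4]
```

Call:
arm_command(
  squeeze=20,
  targets=[
    {"grip": 255, "x": 0.02, "y": -0.014, "z": 0},
    {"grip": 255, "x": 0.05, "y": -0.036, "z": 0.01},
    {"grip": 255, "x": 0.08, "y": -0.057, "z": 0.02},
    {"grip": 255, "x": 0.11, "y": -0.078, "z": 0.03},
    {"grip": 255, "x": 0.14, "y": -0.1, "z": 0.04},
    {"grip": 255, "x": 0.17, "y": -0.121, "z": 0.05},
    {"grip": 255, "x": 0.2, "y": -0.143, "z": 0.06},
    {"grip": 255, "x": 0.23, "y": -0.164, "z": 0.07},
  ],
)

```text
schema error: expected keys grip, x, y, z, spin
```

Call:
arm_command(
  squeeze=20,
  targets=[
    {"grip": 255, "x": 0.02, "y": -0.014, "z": 0, "spin": 0},
    {"grip": 255, "x": 0.05, "y": -0.036, "z": 0.01, "spin": 0},
    {"grip": 255, "x": 0.08, "y": -0.057, "z": 0.02, "spin": 0},
    {"grip": 255, "x": 0.11, "y": -0.078, "z": 0.03, "spin": 0},
    {"grip": 255, "x": 0.14, "y": -0.1, "z": 0.04, "spin": 0},
    {"grip": 255, "x": 0.17, "y": -0.121, "z": 0.05, "spin": 0},
    {"grip": 255, "x": 0.2, "y": -0.143, "z": 0.06, "spin": 0},
    {"grip": 255, "x": 0.23, "y": -0.164, "z": 0.07, "spin": 0},
  ],
)

```text
time_s: 0.77
tcp_pos: [0.3608, -0.4266, 0.16]
tcp_rot: [-3.139, 0.0, 0.276]
ft_force: [1.3, -0.6, -0.1]
width: -0.0002
```

Call:
arm_command(
  targets=[
    {"grip": 255, "x": 0.03, "y": -0.021, "z": 0.015, "spin": 0},
    {"grip": 255, "x": 0.06, "y": -0.042, "z": 0.03, "spin": 0},
    {"grip": 255, "x": 0.09, "y": -0.064, "z": 0.04, "spin": 0},
    {"grip": 255, "x": 0.12, "y": -0.085, "z": 0.05, "spin": 0},
    {"grip": 255, "x": 0.145, "y": -0.102, "z": 0.06, "spin": 0},
    {"grip": 255, "x": 0.162, "y": -0.1146, "z": 0.07, "spin": 0},
    {"grip": 255, "x": 0.162, "y": -0.1146, "z": 0.072, "spin": 0},
    {"grip": 255, "x": 0.162, "y": -0.1146, "z": 0.072, "spin": 0},
  ],
)

```text
time_s: 1.43
tcp_pos: [0.4855, -0.2702, 0.087]
tcp_rot: [-3.137, 0.002, 0.279]
ft_force: [0.4, -0.1, 0.3]
width: -0.0002
```

Run:
```python
from h import *
s=read_state(); print(s["time_s"],s["tcp_pos"],s["ft_force"])
t=optics.capture("top")[206:286,382:462]; d=optics.capture("side")[125:205,344:424]
cv2.imwrite("pics/g1.png",cv2.resize(np.hstack([t,d]),None,fx=5,fy=5,interpolation=cv2.INTER_CUBIC))
```

```text
1.4333 [ 0.48549721 -0.27023525  0.08703317] [ 0.36860094 -0.10900084  0.29993372]
```

View pics/g1.png

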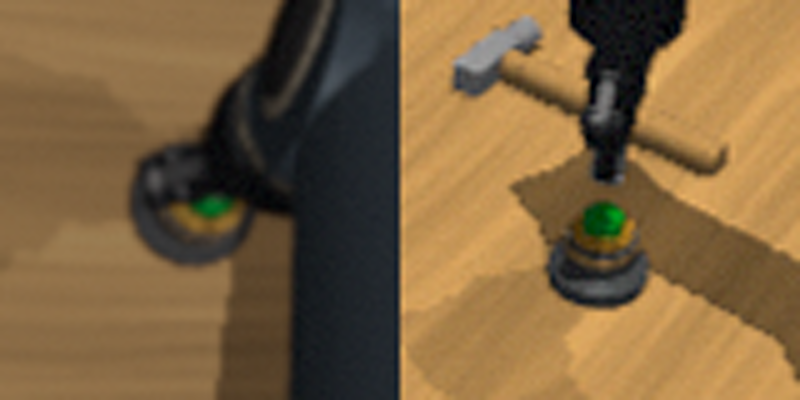

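Call:
arm_command(
  targets=[
    {"grip": 255, "x": -0.0005, "y": 0.002, "z": 0.006, "spin": 0},
    {"grip": 255, "x": -0.0005, "y": 0.002, "z": 0.012, "spin": 0},
    {"grip": 255, "x": -0.0005, "y": 0.002, "z": 0.018, "spin": 0},
    {"grip": 255, "x": -0.0005, "y": 0.002, "z": 0.021, "spin": 0},
    {"grip": 255, "x": -0.0005, "y": 0.002, "z": 0.024, "spin": 0},
    {"grip": 255, "x": -0.0005, "y": 0.002, "z": 0.026, "spin": 0},
    {"grip": 255, "x": -0.0005, "y": 0.002, "z": 0.028, "spin": 0},
    {"grip": 255, "x": -0.0005, "y": 0.002, "z": 0.029, "spin": 0},
  ],
)

```text
time_s: 2.2
tcp_pos: [0.4844, -0.2751, 0.059]
tcp_rot: [-3.139, 0.002, 0.274]
ft_force: [-1.3, 0.1, 3.2]
width: -0.0001
```

Call:
arm_command(
  targets=[
    {"grip": 255, "x": 0.001, "y": -0.001, "z": 0.001, "spin": 0},
    {"grip": 255, "x": 0.001, "y": -0.0015, "z": 0.002, "spin": 0},
    {"grip": 255, "x": 0.001, "y": -0.0015, "z": 0.003, "spin": 0},
    {"grip": 255, "x": 0.001, "y": -0.0015, "z": 0.004, "spin": 0},
    {"grip": 255, "x": 0.001, "y": -0.0015, "z": 0.005, "spin": 0},
    {"grip": 255, "x": 0.001, "y": -0.0015, "z": 0.006, "spin": 0},
    {"grip": 255, "x": 0.001, "y": -0.0015, "z": 0.0065, "spin": 0},
    {"grip": 255, "x": 0.001, "y": -0.0015, "z": 0.007, "spin": 0},
  ],
)

```text
time_s: 2.87
tcp_pos: [0.4854, -0.2736, 0.0523]
tcp_rot: [-3.14, 0.001, 0.274]
ft_force: [-0.4, -2.2, 4.9]
width: 0.0003
```

Call:
arm_command(
  targets=[
    {"grip": 255, "x": 0, "y": 0, "z": 0.0005, "spin": 0},
    {"grip": 255, "x": 0, "y": 0, "z": 0.001, "spin": 0},
    {"grip": 255, "x": 0, "y": 0, "z": 0.0013, "spin": 0},
    {"grip": 255, "x": 0, "y": 0, "z": 0.0013, "spin": 0},
  ],
)

```text
time_s: 3.2
tcp_pos: [0.4854, -0.2737, 0.0516]
tcp_rot: [-3.14, 0.001, 0.274]
ft_force: [-3.2, -1.5, 9.1]
width: -0.0
```

Call:
arm_command(
  targets=[
    {"grip": 255, "x": 0, "y": 0, "z": -0.005, "spin": 0},
    {"grip": 255, "x": 0, "y": 0, "z": -0.02, "spin": 0},
    {"grip": 255, "x": 0, "y": 0, "z": -0.04, "spin": 0},
    {"grip": 255, "x": 0, "y": 0, "z": -0.065, "spin": 0},
    {"grip": 255, "x": 0.005, "y": -0.02, "z": -0.07, "spin": 0},
    {"grip": 255, "x": 0.012, "y": -0.05, "z": -0.07, "spin": 0},
    {"grip": 255, "x": 0.021, "y": -0.085, "z": -0.07, "spin": 0},
    {"grip": 255, "x": 0.03, "y": -0.12, "z": -0.07, "spin": 0},
  ],
)

```text
time_s: 3.87
tcp_pos: [0.4814, -0.148, 0.1216]
tcp_rot: [-3.139, 0.001, 0.273]
ft_force: [0.8, 0.1, 0.2]
width: -0.0001
```

Run:
```python
from h import *
s=read_state(); print(s["time_s"],s["tcp_pos"],s["tcp_rot"],s["ft_force"])
im=optics.capture("side"); o=cv2.imread("pics/side0.png")
r=[cv2.resize(i[143:207,352:416],None,fx=6,fy=6,interpolation=cv2.INTER_NEAREST) for i in (o,im)]
cv2.imwrite("pics/g2.png",np.hstack(r))
p=s["tcp_pos"];y=s["tcp_rot"][2]; d=np.array([.473,.0866])-p[:2]
print("tool x,y to amber",d@[np.cos(y),np.sin(y)],d@[np.sin(y),-np.cos(y)])
```

```text
3.8667 [ 0.48138578 -0.148044    0.12157263] [-3.13881318e+00  1.40109703e-03  2.73355149e-01] [0.78994851 0.05000955 0.24222585]
tool x,y to amber 0.05527090271725073 -0.22819564698852285
```

View pics/g2.png

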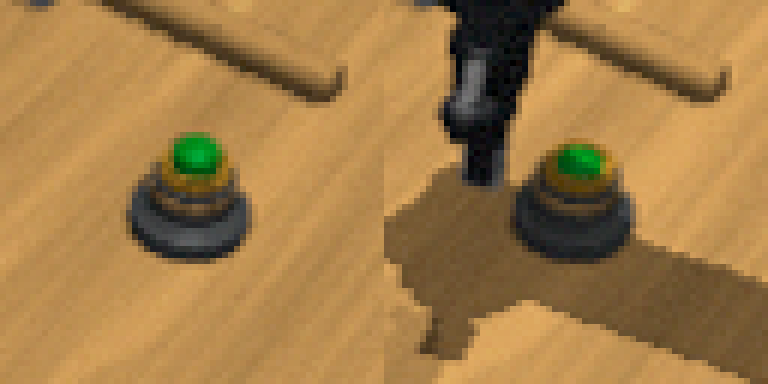

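Compared with the first picture, the green stone has sunk into its bezel: its top was at crop row 133 and is now at 142. The stand hasn't moved. Next is amber.

Call:
arm_command(
  targets=[
    {"grip": 255, "x": 0.008, "y": -0.033, "z": 0, "spin": 0},
    {"grip": 255, "x": 0.016, "y": -0.068, "z": 0, "spin": 0},
    {"grip": 255, "x": 0.025, "y": -0.103, "z": 0, "spin": 0},
    {"grip": 255, "x": 0.033, "y": -0.138, "z": 0, "spin": 0},
    {"grip": 255, "x": 0.041, "y": -0.171, "z": 0, "spin": 0},
    {"grip": 255, "x": 0.048, "y": -0.2, "z": 0, "spin": 0},
    {"grip": 255, "x": 0.053, "y": -0.22, "z": 0, "spin": 0},
    {"grip": 255, "x": 0.0553, "y": -0.228, "z": 0, "spin": 0},
  ],
)

```text
time_s: 4.58
tcp_pos: [0.4691, 0.1, 0.1232]
tcp_rot: [-3.131, 0.001, 0.291]
ft_force: [-0.1, 0.4, 0.5]
width: 0.0002
```

Call:
arm_command(
  targets=[
    {"grip": 255, "x": 0, "y": 0, "z": 0.005, "spin": 0},
    {"grip": 255, "x": 0, "y": 0, "z": 0.012, "spin": 0},
    {"grip": 255, "x": 0, "y": 0, "z": 0.02, "spin": 0},
    {"grip": 255, "x": 0, "y": 0, "z": 0.025, "spin": 0},
    {"grip": 255, "x": 0, "y": 0, "z": 0.025, "spin": 0},
  ],
)

```text
time_s: 5.0
tcp_pos: [0.4679, 0.0984, 0.0964]
tcp_rot: [-3.131, 0.005, 0.289]
ft_force: [-0.1, 0.1, -0.1]
width: 0.0002
```

Run:
```python
from h import *
s=read_state(); print(s["time_s"],s["tcp_pos"],s["tcp_rot"],s["ft_force"])
p=s["tcp_pos"];y=s["tcp_rot"][2]; d=np.array([.473,.0866])-p[:2]
print("tool x,y to amber",d@[np.cos(y),np.sin(y)],d@[np.sin(y),-np.cos(y)])
im=optics.capture("side")
cv2.imwrite("pics/a1.png",cv2.resize(im[185:265,289:369],None,fx=6,fy=6,interpolation=cv2.INTER_CUBIC))
```

```text
5.0 [0.46792652 0.09839178 0.09638841] [-3.13107596  0.00531729  0.28856335] [-0.13487936  0.08716728 -0.13428119]
tool x,y to amber 0.0015080660160726677 0.012748021551849332
```

View pics/a1.png

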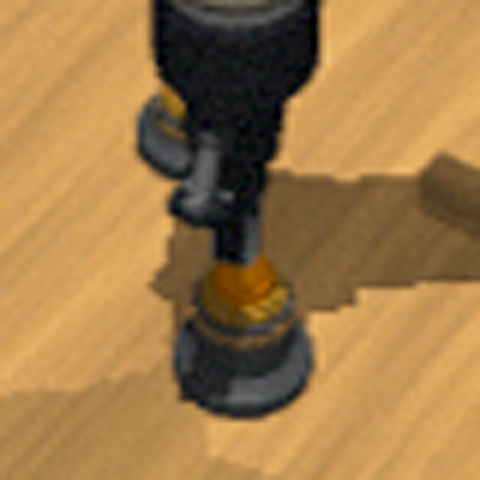

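The fingertip is 12 mm past amber in y (tip at crop (237,262), stone centre about (245,285)). I'll centre it before going down.

Call:
arm_command(
  targets=[
    {"grip": 255, "x": 0.001, "y": 0.004, "z": 0, "spin": -0.5},
    {"grip": 255, "x": 0.0015, "y": 0.008, "z": 0, "spin": -0.5},
    {"grip": 255, "x": 0.0015, "y": 0.0127, "z": 0, "spin": -0.5},
    {"grip": 255, "x": 0.0015, "y": 0.0127, "z": 0, "spin": -0.5},
    {"grip": 255, "x": 0.0015, "y": 0.0127, "z": 0, "spin": -0.5},
  ],
)

```text
time_s: 5.47
tcp_pos: [0.4738, 0.0865, 0.0972]
tcp_rot: [-3.131, 0.003, 0.296]
ft_force: [0.2, -0.2, -0.7]
width: 0.0001
```

```bash
cat > to.py <<'E'
from h import *; import sys
s=read_state(); p=s["tcp_pos"];y=s["tcp_rot"][2]; d=np.array(list(map(float,sys.argv[1:3])))-p[:2]
print(s["time_s"],p.round(4),s["tcp_rot"].round(3),"tool dx,dy",d@[np.cos(y),np.sin(y)],d@[np.sin(y),-np.cos(y)])
E
python3 to.py .473 .0866
```

```text
5.4667 [0.4738 0.0865 0.0972] [-3.131e+00  3.000e-03  2.960e-01] tool dx,dy -0.0007278552529099631 -0.0003246589575788241
```

Centred. Contact should come at about z 0.077.

Call:
arm_command(
  targets=[
    {"grip": 255, "x": -0.0005, "y": 0, "z": 0.005, "spin": 0},
    {"grip": 255, "x": -0.0005, "y": 0, "z": 0.01, "spin": 0},
    {"grip": 255, "x": -0.0005, "y": 0, "z": 0.014, "spin": 0},
    {"grip": 255, "x": -0.0005, "y": 0, "z": 0.017, "spin": 0},
    {"grip": 255, "x": -0.0005, "y": 0, "z": 0.019, "spin": 0},
    {"grip": 255, "x": -0.0005, "y": 0, "z": 0.021, "spin": 0},
    {"grip": 255, "x": -0.0005, "y": 0, "z": 0.023, "spin": 0},
    {"grip": 255, "x": -0.0005, "y": 0, "z": 0.0245, "spin": 0},
  ],
)

```text
time_s: 6.13
tcp_pos: [0.4729, 0.0866, 0.0726]
tcp_rot: [-3.131, 0.004, 0.297]
ft_force: [-0.8, -0.2, 3.4]
width: 0.0001
```

Call:
arm_command(
  targets=[
    {"grip": 255, "x": 0, "y": 0, "z": 0.001, "spin": 0},
    {"grip": 255, "x": 0, "y": 0, "z": 0.002, "spin": 0},
    {"grip": 255, "x": 0, "y": 0, "z": 0.003, "spin": 0},
    {"grip": 255, "x": 0, "y": 0, "z": 0.004, "spin": 0},
    {"grip": 255, "x": 0, "y": 0, "z": 0.005, "spin": 0},
    {"grip": 255, "x": 0, "y": 0, "z": 0.0055, "spin": 0},
    {"grip": 255, "x": 0, "y": 0, "z": 0.006, "spin": 0},
    {"grip": 255, "x": 0, "y": 0, "z": 0.006, "spin": 0},
  ],
)

```text
time_s: 6.8
tcp_pos: [0.4729, 0.0866, 0.0669]
tcp_rot: [-3.131, 0.004, 0.296]
ft_force: [-2.2, -1.2, 7.2]
width: -0.0001
```

Amber reads 7.2 N at z 0.067, so it's home. I'll lift and go to blue.

Call:
arm_command(
  targets=[
    {"grip": 255, "x": 0, "y": 0, "z": -0.005, "spin": 0},
    {"grip": 255, "x": 0, "y": 0, "z": -0.02, "spin": 0},
    {"grip": 255, "x": 0, "y": 0, "z": -0.04, "spin": 0},
    {"grip": 255, "x": 0.007, "y": 0.015, "z": -0.045, "spin": 0},
    {"grip": 255, "x": 0.021, "y": 0.045, "z": -0.045, "spin": 0},
    {"grip": 255, "x": 0.037, "y": 0.08, "z": -0.045, "spin": 0},
    {"grip": 255, "x": 0.051, "y": 0.11, "z": -0.045, "spin": 0},
    {"grip": 255, "x": 0.06, "y": 0.13, "z": -0.045, "spin": 0},
  ],
)

```text
time_s: 7.47
tcp_pos: [0.571, -0.024, 0.1105]
tcp_rot: [-3.133, 0.002, 0.293]
ft_force: [1.0, 0.4, -0.8]
width: 0.0001
```

Call:
arm_command(
  targets=[
    {"grip": 255, "x": 0, "y": 0, "z": 0, "spin": 0},
    {"grip": 255, "x": 0, "y": 0, "z": 0, "spin": 0},
    {"grip": 255, "x": 0, "y": 0, "z": 0, "spin": 0},
  ],
)

```text
time_s: 7.72
tcp_pos: [0.5703, -0.0231, 0.1101]
tcp_rot: [-3.132, 0.003, 0.294]
ft_force: [-0.0, 1.2, -1.5]
width: -0.0
```

```bash
python3 to.py .5825 -.0349
```

```text
7.7167 [ 0.5703 -0.0231  0.1101] [-3.132e+00  3.000e-03  2.940e-01] tool dx,dy 0.008244276224498645 0.014814003437889899
```

Call:
arm_command(
  targets=[
    {"grip": 255, "x": 0.003, "y": 0.005, "z": 0.005, "spin": 0},
    {"grip": 255, "x": 0.006, "y": 0.01, "z": 0.01, "spin": 0},
    {"grip": 255, "x": 0.0082, "y": 0.0148, "z": 0.018, "spin": 0},
    {"grip": 255, "x": 0.0082, "y": 0.0148, "z": 0.026, "spin": 0},
    {"grip": 255, "x": 0.0082, "y": 0.0148, "z": 0.034, "spin": 0},
    {"grip": 255, "x": 0.0082, "y": 0.0148, "z": 0.036, "spin": 0},
    {"grip": 255, "x": 0.0082, "y": 0.0148, "z": 0.036, "spin": 0},
  ],
)

```text
time_s: 8.3
tcp_pos: [0.5813, -0.0343, 0.0727]
tcp_rot: [-3.131, 0.005, 0.294]
ft_force: [0.0, 0.4, 0.5]
width: 0.0001
```

```bash
python3 to.py .5825 -.0349
python3 - <<'E'
from h import *
im=optics.capture("side")
cv2.imwrite("pics/b1.png",cv2.resize(im[155:260,275:395],None,fx=6,fy=6,interpolation=cv2.INTER_CUBIC)[:600])
E
```

```text
8.3 [ 0.5813 -0.0343  0.0727] [-3.131  0.005  0.294] tool dx,dy 0.0010002871582989324 0.0009438755437153835
```

View pics/b1.png

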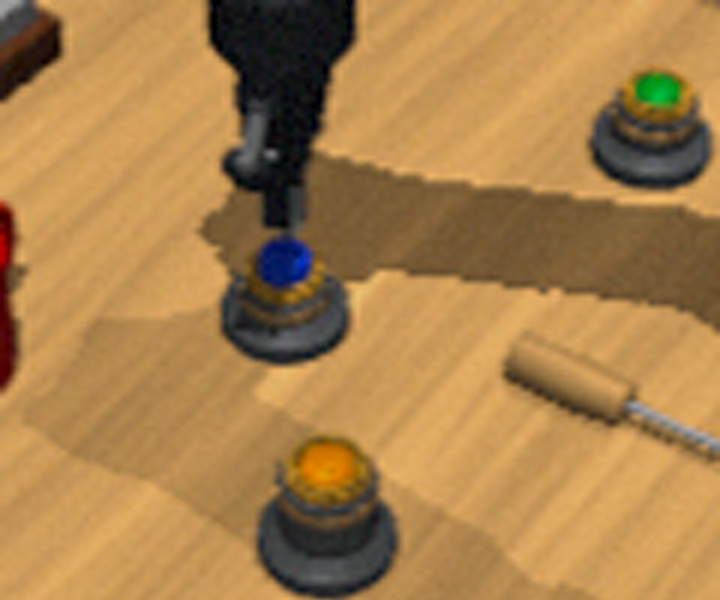

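The green stone (658,88) and amber stone (327,462) are both down in their bezels, with their stands in place. The tip (284,225) is over the blue stone (285,260). Now pressing blue.

Call:
arm_command(
  targets=[
    {"grip": 255, "x": 0.001, "y": 0.001, "z": 0.005, "spin": 0},
    {"grip": 255, "x": 0.001, "y": 0.001, "z": 0.01, "spin": 0},
    {"grip": 255, "x": 0.001, "y": 0.001, "z": 0.014, "spin": 0},
    {"grip": 255, "x": 0.001, "y": 0.001, "z": 0.0165, "spin": 0},
    {"grip": 255, "x": 0.001, "y": 0.001, "z": 0.0185, "spin": 0},
    {"grip": 255, "x": 0.001, "y": 0.001, "z": 0.02, "spin": 0},
    {"grip": 255, "x": 0.001, "y": 0.001, "z": 0.0215, "spin": 0},
    {"grip": 255, "x": 0.001, "y": 0.001, "z": 0.0225, "spin": 0},
  ],
)

```text
time_s: 9.02
tcp_pos: [0.5827, -0.0348, 0.0509]
tcp_rot: [-3.132, 0.004, 0.294]
ft_force: [-1.7, 0.7, 3.1]
width: -0.0003
```

Call:
arm_command(
  targets=[
    {"grip": 255, "x": 0, "y": 0, "z": 0.001, "spin": 0},
    {"grip": 255, "x": 0, "y": 0, "z": 0.002, "spin": 0},
    {"grip": 255, "x": 0, "y": 0, "z": 0.003, "spin": 0},
    {"grip": 255, "x": 0, "y": 0, "z": 0.004, "spin": 0},
    {"grip": 255, "x": 0, "y": 0, "z": 0.005, "spin": 0},
    {"grip": 255, "x": 0, "y": 0, "z": 0.0058, "spin": 0},
    {"grip": 255, "x": 0, "y": 0, "z": 0.0064, "spin": 0},
    {"grip": 255, "x": 0, "y": 0, "z": 0.0064, "spin": 0},
  ],
)

```text
time_s: 9.68
tcp_pos: [0.5827, -0.0348, 0.0449]
tcp_rot: [-3.132, 0.004, 0.294]
ft_force: [-2.8, 0.2, 7.7]
width: 0.0002
```

Blue is home at 7.7 N. I'll lift clear and check.

Call:
arm_command(
  targets=[
    {"grip": 255, "x": 0, "y": 0, "z": -0.005, "spin": 0},
    {"grip": 255, "x": 0, "y": 0, "z": -0.02, "spin": 0},
    {"grip": 255, "x": 0, "y": 0, "z": -0.05, "spin": 0},
    {"grip": 255, "x": 0, "y": 0, "z": -0.08, "spin": 0},
    {"grip": 255, "x": 0, "y": 0, "z": -0.11, "spin": 0},
    {"grip": 255, "x": 0, "y": 0, "z": -0.13, "spin": 0},
    {"grip": 255, "x": 0, "y": 0, "z": -0.13, "spin": 0},
    {"grip": 255, "x": 0, "y": 0, "z": -0.13, "spin": 0},
  ],
)

```text
time_s: 10.35
tcp_pos: [0.5845, -0.0358, 0.1761]
tcp_rot: [-3.133, 0.001, 0.294]
ft_force: [-0.6, -0.5, -0.2]
width: -0.0002
```

Run:
```python
from h import *
print(read_state()["tcp_pos"],read_state()["ft_force"])
im=optics.capture("side")
cv2.imwrite("pics/b2.png",cv2.resize(im[130:280,235:435],None,fx=4,fy=4,interpolation=cv2.INTER_CUBIC))
```

```text
[ 0.5845478  -0.03584518  0.17610754] [-0.61475405 -0.46053132 -0.19720644]
```

View pics/b2.png

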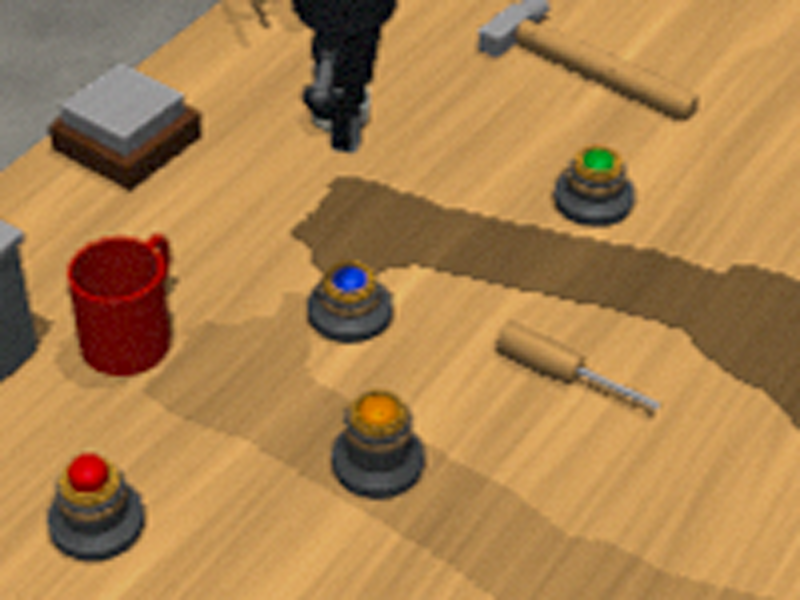

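Green (598,158), blue (350,277) and amber (378,408) all sit low in their bezels. Red (88,470) still stands proud, and the bystanders in this view are where they were. Handing in.

```bash
python3 -c "
from station import workorder; print(workorder.sign_off())"
```

```text
the job is handed in; nothing more can be done
None
```

I pressed the green, amber and blue stones home in that order with the shut fingertips, and handed the job in at about 10.4 s of the 51 s allowed.

| Stone | Fingertip height at the end of the press | Crown height when home | Vertical force reading |
|---|---|---|---|
| Green | 51.6 mm | 52.5 mm | 9.1 N |
| Amber | 66.9 mm | 67.5 mm | 7.2 N |
| Blue | 44.9 mm | 45.5 mm | 7.7 N |

- **Stones:** in the last side picture all three sit low in their bezels and the red stone still stands proud.
- **Bench:** the stands are upright and show no visible shift. The mug, hammer and graver in that view look undisturbed. The jar, wax and brush were outside the crop, so I did not re-check them, but the arm never went low near them.
- **Arm:** the tool is clear at about 176 mm above the bench, with under 1 N on it.
- **What disagreed:** the fingertip overshot amber sideways by 12 mm and I corrected it in the air before pressing. On green it was 1 to 3 mm off centre during the press, with no visible effect on the stand.

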